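Let the white bottle out of the two-lane dispenser

ROBOT

A 7-joint arm with a two-finger parallel gripper is mounted at the origin on the work surface. World frame = base frame: x ahead of the robot, y to its left, z up, the work surface at z = 0. Lengths are in mm, angles in rad, forces in N, time in s.
With the tool pointing down it reaches from about 425 to 1025 mm from the base axis. Payload 9.4 kg.
Tool frame: the origin (TCP) lies midway between the tips of the shut fingers; the grasp point (between the pads) lies 19 mm behind it; z points along the fingers, y is the direction in which the jaws open and shut (so a half turn about z gives the same grasp; the last joint's range is limited). The gripper opens to 93 mm and grips with 3 to 60 N. Pads are 15 mm wide; open, the fingers measure 128 mm over their backs; the gripper's body (75 mm by 188 mm) begins 65 mm behind the grasp point.
Start: joints at [-1.273, 0.599, -0.003, 1.599, 0.002, 0.943, -0.08], TCP at [265.417, 674.669, 218.618] pointing down, gripper open.
Joint ranges: [-2.57, 2.57], [-0.35, 1.97], [-1.29, 1.29], [0.11, 2.56], [-1.05, 4.19], [0.11, 1.86], [-2.63, 2.63]. Speed limits (rad/s): [2.22, 2.22, 3.01, 3.01, 3.14, 3.14, 3.14].

INTERFACE

Orientations are given as a unit quaternion [w, x, y, z].
In Python, from cell import * gives the robot as it stands. Calls block until the motion is done:
- goto(position, orientation): joint-space move of the TCP to a pose.
- movel(position, frame=None, velocity=150, max_force=None): straight line of the TCP; frame=None keeps the orientation; velocity is the mean speed in mm/s. With max_force (N) it stops when the force on the tool has changed by that much, and returns True; else False.
- move_joints(angles): joint-space move.
- move_gripper(opening, strength=None): finger opening in mm; strength is the grip in N (None keeps the last); returns when the fingers have stopped.
- dwell(seconds).
- solve_ik(position, orientation): joint angles nearest the present ones, or None.
- capture(name): name is "side" or "top"; returns the picture (400x640x3 uint8, blue, green, red); there is no depth.
- calibration(name): a dict with "intrinsics" (3x3 intrinsics, pixels), "pose" (4x4, takes a point from camera to world coordinates). Camera axes: x right, y down, z forward; pixel columns grow to the right and rows downward; lengths in mm; the calibration is good to about 2 mm. A picture is of the moment at which its call begins. calibration takes no time and is no camera call.
A pose or a line that the arm cannot do raises PlanningError and nothing moves.
- finish_job(): hands the job in, once; it reports no verdict.
Readings, each from a call of its own:
- current_time(): time.
- current_q(): joint angles.
- current_joint_velocities(): joint speeds.
- current_joint_efforts(): joint torques, N m.
- current_eef_pos(): TCP position.
- current_tcp_rot(): TCP orientation.
- current_ft_force(): force on the tool from outside, world axes, zero at the start.
- current_moment(): the same for the moment, N m.
- current_gripper_width(): finger opening in mm.
Only numpy, scipy, OpenCV 4.12 (cv2) and the standard library are available. Lean on these libraries where they do the work, as an engineer would, in place of code of your own. Each camera call takes 0.05 s, during which the arm holds its last target.

TASK

Dispense the white bottle with the blue cap: push down the blue pad of the lever beside the lane it lies in until the heavy steel flap lifts and the bottle rolls out into the pick-up tray, then let the lever come back up so the flap shuts again. Work only with the lever: do not touch the bottles or the flaps, leave the other lane shut with its brown bottle in it, and do not disturb the jar, carton and syrup bottle standing around the dispenser.

Things in the scene. Friction and masses are not known exactly. Their poses are not given: they have to be found in the camera images.
- dispenser: White dispenser, base 320 x 250 mm, 110 mm high. Origin on the counter. x points from the press pads (robot side) to the pick-up trays; y to the left. Two clear-walled lanes slope down along +x, centred at y = +55 (left) and -55 mm (right), 72 mm wide inside, shut by flaps at x = 50 mm; beyond each is its tray (x 62 to 186 mm, blue lining, end wall 46 mm high).
- white_bottle_center (a point): Centre of the white pill bottle with a blue cap, 34 mm in diameter, 64 mm long, lying crosswise in one of the lanes (either one) against its closed flap, centre about 40 mm above the counter. It rolls down by itself when the flap is up.
- brown_bottle_center (a point): Centre of the brown pill bottle with a yellow cap, same size, lying in the other lane in the same way. It must stay there.
- lever_left_pad (a point): Top centre of the left lever's blue press pad (34 x 26 x 6 mm), on the robot-side end of an 8 mm wide bar, 150 mm from its pivot; dispenser frame: x about -174, y +107 mm. At rest about 128 mm above the counter, sloping down gently away from the robot; fully pressed about 63 mm (goes almost straight down, under 5 mm sideways). Takes 3 to 7 N, against the flap's weight.
- lever_right_pad (a point): Top centre of the right lever's blue press pad (34 x 26 x 6 mm), on the robot-side end of an 8 mm wide bar, 150 mm from its pivot; dispenser frame: x about -174, y -107 mm. At rest about 128 mm above the counter, sloping down gently away from the robot; fully pressed about 63 mm (goes almost straight down, under 5 mm sideways). Takes 3 to 7 N, against the flap's weight.
- lever_left (a joint): Left lever's angle: 0 at rest (pad up, flap shut), 0.44 rad fully pressed. Its short end lifts the left flap; the flap's weight brings it back to 0 when let go.
- lever_right (a joint): Right lever's angle, same meaning, for the right flap.
- flap_left (a joint): Angle of the left lane's heavy steel flap (about 0.9 kg): 0 shut, about 0.3 rad with the lever fully pressed; the bottle can pass from about 0.22 rad.
- flap_right (a joint): Angle of the right lane's flap, same meaning.
- flap_left_gate (a point): Top of the left flap's gate plate (red strip), middle of its width. The flap is shut across the left lane at dispenser x about 50 mm, y +55 mm, 100 mm up; that lane's lever is the one on its outer side.
- flap_right_gate (a point): Top of the right flap's gate plate (red strip), middle of its width. The flap is shut across the right lane at dispenser x about 50 mm, y -55 mm, 100 mm up; that lane's lever is the one on its outer side.
- jar_center (a point): Centre of a standing white pill jar, 48 mm in diameter, 58 mm high, between the two press pads. Leave it.
- carton_center (a point): Centre of a standing medicine carton, 60 x 42 x 95 mm high, left of the dispenser. Leave it.
- syrup_center (a point): Centre of a standing brown syrup bottle, 54 mm in diameter, 105 mm high, right of the dispenser. Leave it.
Not all that is in view belongs to the job. Leave any green look-alike of the part that bears brown_bottle_center alone.

How it is judged:
By the outcome, as a careful person would: the job done as asked, in the order asked, and still so for the second after the job is handed in, with the robot touching nothing.
It also fails if it takes over 32 s, if anything falls off the work surface, if the arm or the gripper's body presses on something with over 40 N, if the wrist force passes 120 N, or if a joint passes its speed limit or range.

## Working session

There is one attempt and no reset: what is moved stays moved. The work goes in short steps, each a Python script; the robot and the scene stay as the last script left them, time stands still between calls to the robot, and variables do not carry over. Pictures are saved under pics/ and viewed, and the job is handed in when it is done.

```bash
mkdir -p pics; ls; python3 - <<'E'
from cell import *
import cv2,numpy as np
for n in("side","top"):
    cv2.imwrite(f"pics/{n}0.png",capture(n)); c=calibration(n); print(n,np.round(c["intrinsics"],1).tolist(),np.round(c["pose"],3).tolist())
print(current_tcp_rot(),current_gripper_width(),current_time())
E
```

```text
pics
side [[380.1, 0.0, 319.1], [0.0, 380.1, 204.6], [0.0, 0.0, 1.0]] [[0.734, -0.38, 0.563, 179.487], [-0.679, -0.382, 0.627, -454.082], [-0.023, -0.842, -0.539, 546.158], [0.0, 0.0, 0.0, 1.0]]
top [[457.1, 0.0, 314.8], [0.0, 457.1, 199.0], [0.0, 0.0, 1.0]] [[0.007, -0.99, 0.142, 489.131], [-0.999, -0.003, 0.032, 29.065], [-0.031, -0.142, -0.989, 1188.457], [0.0, 0.0, 0.0, 1.0]]
[-5.70056844e-05  1.86292001e-01  9.82494148e-01 -7.32242549e-04] 92.77399754652768 0.1
```

View pics/side0.png

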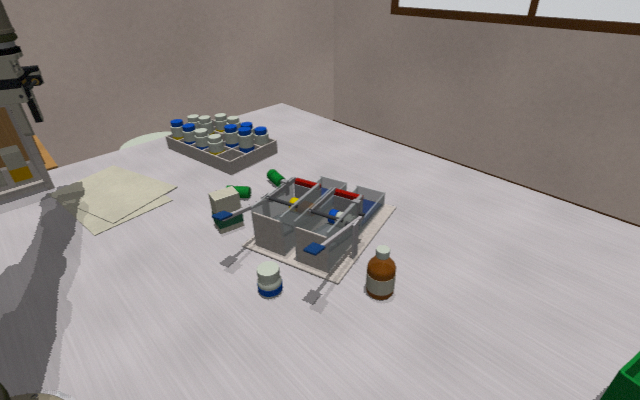

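View pics/top0.png

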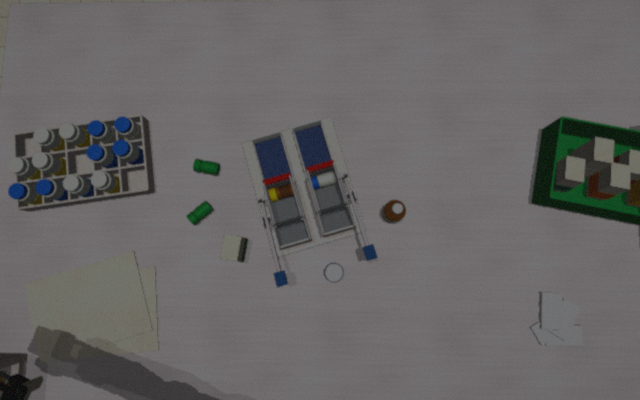

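The white bottle with the blue cap is in the right lane, at top (322,180) and side (334,216). The brown one with the yellow cap is in the left lane, at top (280,193). There are two candidate pads:
- **Right pad:** top (369,252), side (314,249)
- **Left pad:** top (281,278), side (222,215)

I choose the right pad and will check it in a close crop.

```bash
cat > h.py <<'E'
import numpy as np,cv2
from cell import *
def ray(n,uv):
    c=calibration(n);K=np.array(c["intrinsics"]);P=np.array(c["pose"])
    d=P[:3,:3]@np.linalg.inv(K)@[uv[0],uv[1],1];return P[:3,3],d/np.linalg.norm(d)
def onz(n,uv,z):
    o,d=ray(n,uv);return o+d*(z-o[2])/d[2]
def tri(a,b):
    A=np.zeros((3,3));y=np.zeros(3);R=[ray("top",a),ray("side",b)]
    for o,d in R:
        M=np.eye(3)-np.outer(d,d);A+=M;y+=M@o
    p=np.linalg.solve(A,y);return p,[np.linalg.norm((np.eye(3)-np.outer(d,d))@(p-o)) for o,d in R]
def proj(n,p):
    c=calibration(n);K=np.array(c["intrinsics"]);P=np.array(c["pose"])
    q=K@(P[:3,:3].T@(np.asarray(p)-P[:3,3]));return q[:2]/q[2]
def blue(im,x0,y0,x1,y1):
    h=cv2.cvtColor(im,cv2.COLOR_BGR2HSV)[y0:y1,x0:x1]
    m=cv2.inRange(h,(100,120,40),(125,255,255));n,l,s,c=cv2.connectedComponentsWithStats(m)
    return [(s[i].tolist(),(c[i]+[x0,y0]).round(2).tolist()) for i in range(1,n) if s[i][4]>15]
E
python3 - <<'E'
from h import *
t=cv2.imread("pics/top0.png");s=cv2.imread("pics/side0.png")
a=cv2.resize(t[110:300,225:415],(600,600),interpolation=cv2.INTER_CUBIC);cv2.imwrite("pics/tc.png",cv2.convertScaleAbs(a,alpha=1.5))
b=cv2.resize(s[160:310,200:410],(800,571),interpolation=cv2.INTER_CUBIC);cv2.imwrite("pics/sc.png",b)
tr=blue(t,355,240,385,265);tl=blue(t,270,265,295,290);sr=blue(s,295,235,335,260);sl=blue(s,205,205,236,224)
print(tr,tl,sr,sl)
print(tri(tr[0][1],sr[0][1]))
if sl: print(tri(tl[0][1],sl[0][1]))
pr=onz("top",tr[0][1],127);pl=onz("top",tl[0][1],127);print(pr,pl,np.linalg.norm(pr-pl))
E
```

```text
[([8, 5, 13, 15, 130], [369.41, 251.96])] [([5, 6, 12, 15, 126], [280.4, 278.29])] [([9, 7, 21, 13, 166], [313.73, 248.2])] [([7, 6, 20, 10, 124], [221.56, 215.1])]
(array([517.44907672, -62.25662639, 125.51869614]), [np.float64(1.4005998944078972), np.float64(1.4005998944079239)])
(array([455.5928288 , 142.19083769, 126.0412074 ]), [np.float64(1.7307494950624331), np.float64(1.7307494950623117)])
[518.52416175 -62.9807528  127.        ] [457.15701224 141.27983665 127.        ] 213.27989929726988
```

View pics/tc.png

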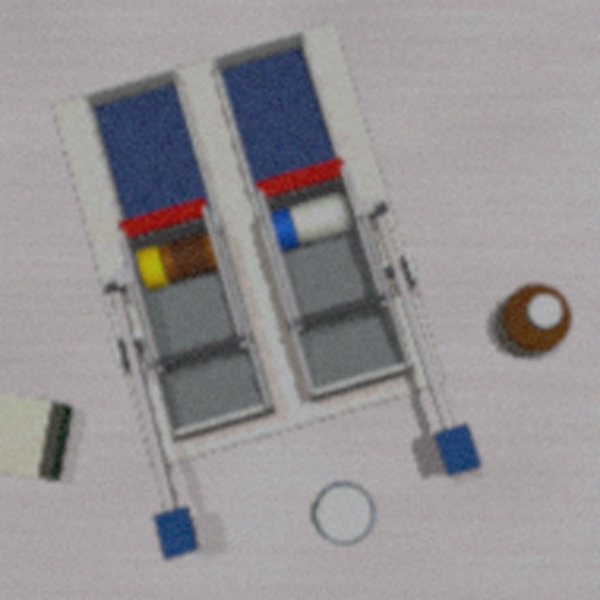

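View pics/sc.png

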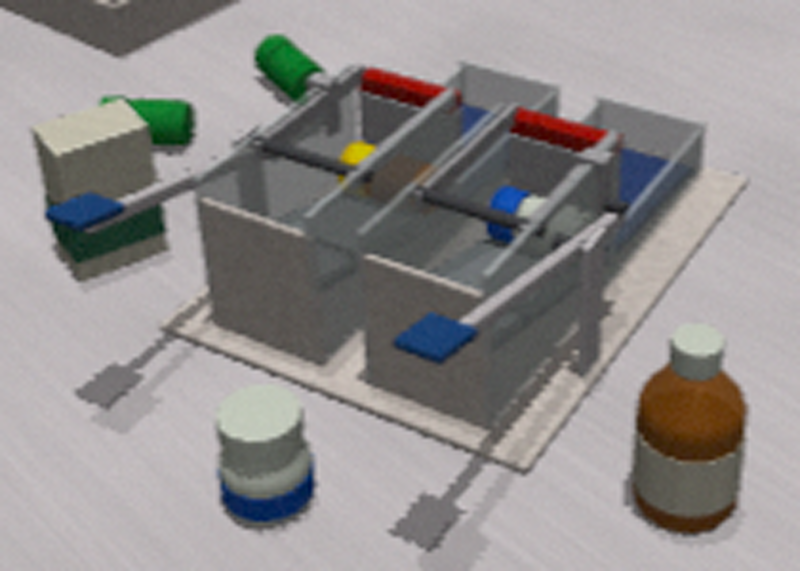

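The crop confirms it: the blue cap and white body lie in the right lane, and the right lever runs on that lane's outer side. The right pad is at about (518,-63,127) and dispenser yaw is about 0.29. I'll shut the gripper and go above the pad.

```bash
python3 - <<'E'
from h import *
d=np.array([.9577,.2877]); pad=np.array([518.,-62.7]); p=pad-2*d
for a in (.291,.291+np.pi,.291-np.pi):
    q=[0,np.cos(a/2),np.sin(a/2),0]; print(a,[None if s is None else np.round(s,2).tolist() for s in [solve_ik([*p,z],q) for z in (220,62)]])
E
```

```text
0.291 [[-0.52, 0.44, 0.75, 2.09, -0.43, 0.77, -0.78], [-0.25, 0.64, 0.39, 2.21, -0.62, 0.4, -0.63]]
3.432592653589793 [[-0.03, 0.35, 0.05, 2.07, -0.03, 0.72, 1.91], [0.15, 0.61, -0.2, 2.18, 0.31, 0.38, 1.56]]
-2.850592653589793 [[-0.03, 0.35, 0.05, 2.07, -0.03, 0.72, 1.91], [0.15, 0.61, -0.2, 2.18, 0.31, 0.38, 1.56]]
```

```bash
python3 - <<'E'
from h import *
d=np.array([.9577,.2877]); p=np.array([518.,-62.7])-2*d
a=.291+np.pi;q=[0,np.cos(a/2),np.sin(a/2),0]
move_gripper(0,20)
goto([*p,230],q); movel([*p,150])
print(current_eef_pos(),current_gripper_width(),current_time(),current_ft_force())
t=capture("top");s=capture("side")
s=cv2.resize(s[110:310,180:460],(800,571));t=cv2.convertScaleAbs(cv2.resize(t[110:310,225:425],(590,590)),alpha=1.5)
cv2.imwrite("pics/s1.png",s);cv2.imwrite("pics/t1.png",t)
E
```

```text
[516.46004385 -63.19757869 150.37653127] 0.6157275901594558 4.9833 [ 0.40553095 -0.33067342  0.27965104]
```

View pics/s1.png

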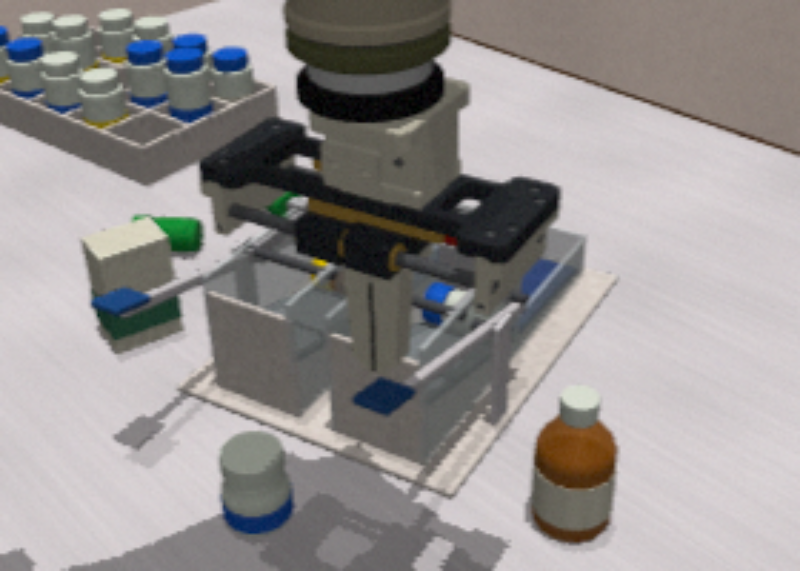

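View pics/t1.png

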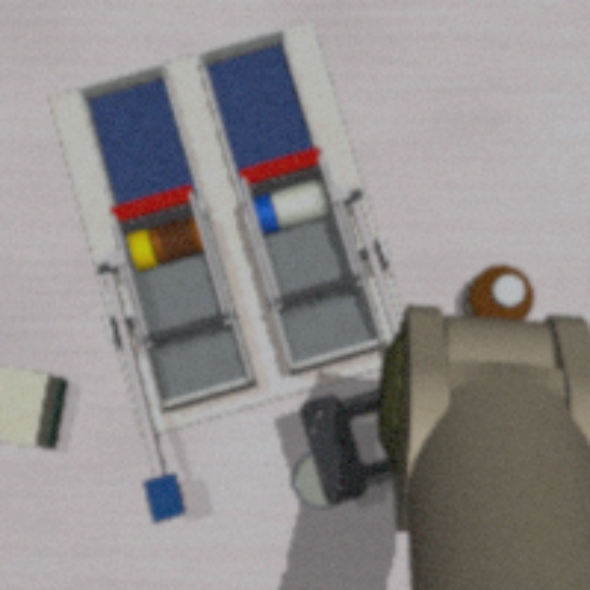

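The fingertips (side crop about (378,365)) hang right over the right pad at (385,395), clear of the jar and syrup. I'll press now.

```bash
python3 - <<'E'
from h import *
x,y=516.1,-63.3
print(movel([x,y,120],velocity=60,max_force=25),current_ft_force()[2])
for z in (95,70,65):
    r=movel([x,y,z],velocity=50,max_force=18);print(z,r,current_eef_pos()[2],current_ft_force().round(1))
    if r: break
dwell(0.6)
print(current_time())
t=capture("top");s=capture("side")
s=cv2.resize(s[110:310,180:460],(800,571));t=cv2.convertScaleAbs(cv2.resize(t[110:310,225:425],(590,590)),alpha=1.5)
cv2.imwrite("pics/s2.png",s);cv2.imwrite("pics/t2.png",t)
E
```

```text
False 4.4770129178232905
95 False 94.96363258570636 [0.4 0.1 0.3]
70 False 70.2873334881987 [-0.7  0.3  5.9]
65 False 65.74577407585258 [0.4 1.1 9.6]
7.8833
```

View pics/s2.png

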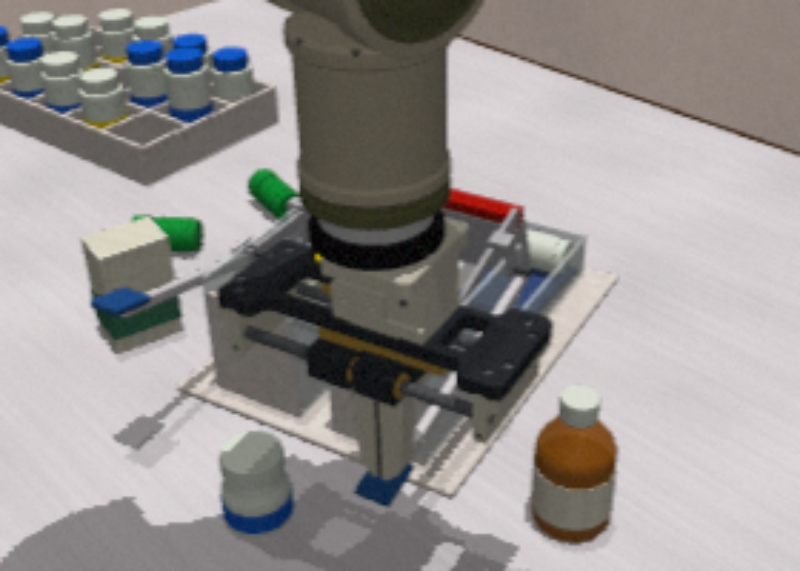

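View pics/t2.png

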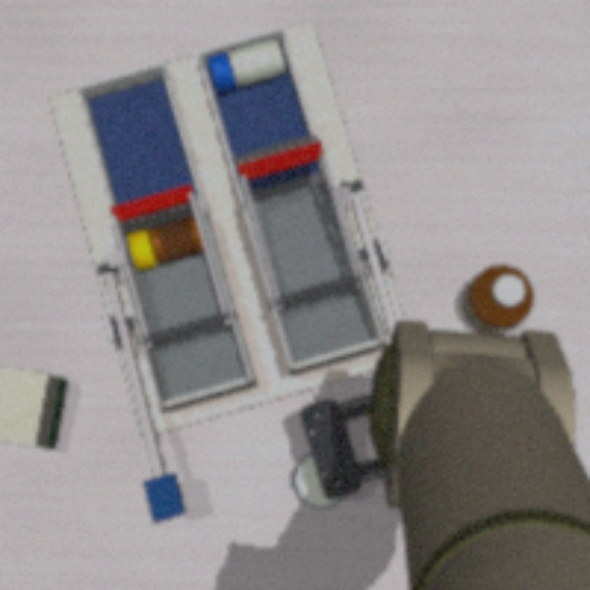

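The flap is up and the white bottle lies at the tray's end wall (top crop (247,65)). The brown bottle is unmoved at (165,245). I'll let the lever up slowly and retreat.

```bash
python3 - <<'E'
from h import *
x,y=516.1,-63.3
movel([x,y,130],velocity=40); print(current_ft_force().round(1))
movel([x,y,250],velocity=150)
move_joints([-0.9]+list(current_q()[1:]))
dwell(0.3);print(current_time(),current_eef_pos(),current_ft_force().round(1))
t=capture("top");s=capture("side")
print(blue(t,355,240,385,265),blue(s,295,235,335,260))
s=cv2.resize(s[110:310,180:460],(800,571));t=cv2.convertScaleAbs(cv2.resize(t[110:310,225:425],(590,590)),alpha=1.5)
cv2.imwrite("pics/s3.png",s);cv2.imwrite("pics/t3.png",t)
E
```

```text
[ 4.7 -0.1  2.8]
12.5917 [387.4559644  345.12104555 249.02298768] [-0.5  0.7 -0.2]
[([8, 5, 14, 15, 130], [369.52, 251.96])] [([9, 7, 21, 13, 165], [313.74, 248.24])]
```

View pics/s3.png

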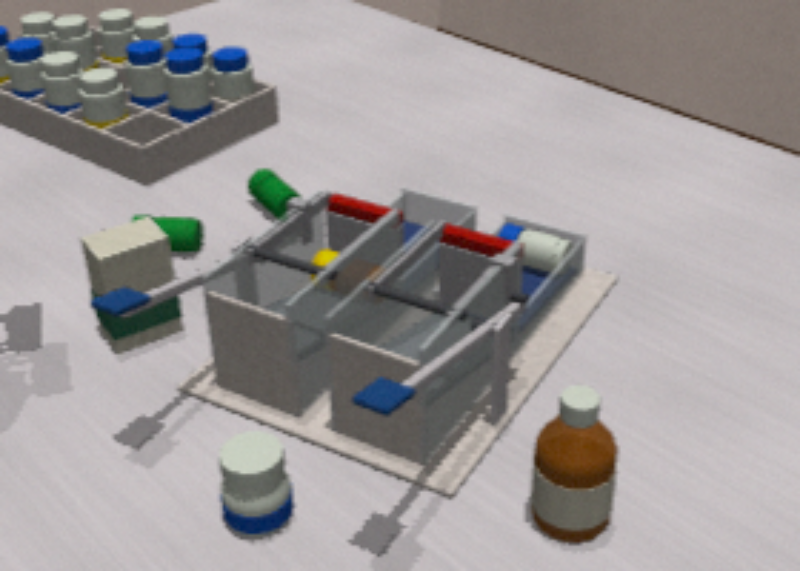

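View pics/t3.png

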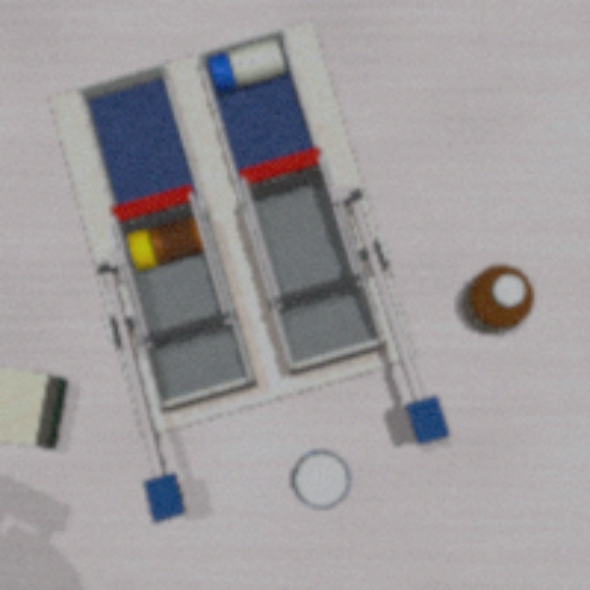

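The white bottle is in the tray at (247,65), the flap is shut at (280,165), and the pad is back at its starting pixel. The brown bottle and the other objects haven't moved, so I'm handing in.

```bash
python3 -c "
from cell import *
finish_job()"
```

```text
the job is handed in; nothing more can be done
```

The white bottle with the blue cap is dispensed: it rolled out of the right lane and lies at the far end of its pick-up tray. I pressed the right lever's pad with the shut fingertips down to about 66 mm, with a force of about 10 N at the bottom. Then I let the lever up slowly and moved the arm clear.

- **Lever and flap:** in the last pictures the right flap is shut, and the right pad is back within 0.2 pixel of where it started.
- **Everything else:** the left lane is still shut with the brown bottle in it, and the jar, carton, syrup bottle and green look-alikes appear unmoved.
- **Time and contact:** the job took about 12.6 s on the robot's clock, and the tool force was near zero once clear.

No check failed. Two readings were odd: the force was near zero at 95 mm on the way down, and at the 130 mm stop on the way up it still read about 5 N, mostly sideways. I did not look into either, and the pictures show no effect.

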